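Nest a flange nut in the shelf-foot jig

TASK

Push the loose yellow flange nut gently across the jig's plate, without lifting it off, until it drops flat into the round pocket beside the dark fence. Then push the orange keeper bar fully home over the nut's flange, gently, and let go; leave everything else on the bench where it is.

Things in the scene. Friction and masses are not known exactly. Their poses are not given: they have to be found in the camera images.
- jig: Fixed jig for shelf-foot nuts: blue base 170 (x) by 380 (y) by 8 mm, origin at the centre of its underside, on the bench; x points from its open near side to the fence, y along the fence. On the base an aluminium plate, 166 by 320 mm, flat top 20 mm above the bench. Push jig, nut and keeper with no more than about 20 N.
- fence_face (a point): Point on the dark steel fence that runs the jig's whole length: on its inner face (jig x = +60 mm), at y = 0, at the fence's top edge, 32 mm above the bench.
- pocket_zone (a point): Middle of the stretch where the pocket may be (jig x = 38, y = -30 mm, at the plate's top). The pocket is a round recess, black floor, 47 mm across, 7 mm deep, centre at jig x = 38 mm and anywhere from jig y = -60 to 0 mm: not measured, find it by feel or sight. A nut slid along the fence falls in and stops at its wall; hung on the near rim, it falls in if nudged to the fence.
- nut_center (a point): Loose yellow flange nut, 84 to 168 g: round flange 43 mm across, 6 mm thick at the bottom, hexagon 30 mm across flats above, 20 mm high in all. The point is its centre, half-way up; z along its bore. Starts flat on the plate, jig x -15 to 25, y 55 to 100 mm. Point 30 mm above the bench on the plate, 23 mm when seated (flange top then 1 mm below the plate's top).
- keeper (a joint): Travel in m of the orange keeper bar, sliding along jig +x towards the fence: 0 = open, 0.050 = home at its hard stop; starts at 0 to 0.010. Friction about 3 N, stays where left. At home its edge reaches 2 to 3 mm over the seated nut's flange; a nut standing on the plate blocks it.
- keeper_tab (a point): Point in the keeper's upright tab, 46.5 mm above the bench: tab 10 mm thick (jig x), 50 mm wide (y), top 59.5 mm above the bench, on the middle of the bar. Bar 40 (x) by 130 (y) by 8 mm, underside 1.5 mm above the plate. At joint 0 the point is at jig x = -51, y = -35 mm; it moves along x to -1 mm.
There are look-alikes about, which are no part of the job. Of the things shaped like the part that bears nut_center, the brass one is meant.

How it is judged (in metres and radians):
On the way, in this order (a step that is already met when the one before it is completed fails the run):
1. the nut lies flat in the pocket, with the keeper not yet over it (x of nut_center in the frame of jig between 0.03 and 0.045 m and y of nut_center in the frame of jig between -0.068 and 0.008 m and z of nut_center in the frame of jig between 0.019 and 0.0255 m and angle between nut_center's own z axis and vertical below 0.08 rad and value of joint keeper below 0.04 m), for 0.2 s.
2. the keeper is home over the seated nut (x of nut_center in the frame of jig between 0.03 and 0.045 m and y of nut_center in the frame of jig between -0.068 and 0.008 m and z of nut_center in the frame of jig between 0.019 and 0.0255 m and angle between nut_center's own z axis and vertical below 0.08 rad and value of joint keeper above 0.0465 m), for 0.2 s.
At the end, for the whole second after the job is handed in: The nut rests flat in the pocket (its centre at least 4.5 mm lower than when it stood on the plate, tilted less than 0.08 rad), at rest, and the keeper is within 3.5 mm of its home stop (all of step 2 and linear speed of nut below 0.01 m/s); the robot touches nothing.
It fails at once if the fingers push the nut with more than 22 N (contact force between the fingers and nut above 22 N).
It fails at once if the nut is lifted more than 8 mm off the plate (z of nut_center in the frame of jig above 0.038 m).
It fails at once if the robot pushes the jig, its plate or its keeper with more than 22 N (contact force between any of the arm, the fingers and jig above 22 N or contact force between any of the arm, the fingers and nest_plate above 22 N).
It fails at once if the keeper is jammed against the nut with more than 22 N (contact force between keeper and nut above 22 N).
It fails at once if a bystander is moved more than 30 mm (distance of any of foot_a, foot_b, wrench, tape_roll, carton, spray_bottle, mug from where it was at the start of the episode above 0.03 m).
It also fails if it takes over 72 s, if anything falls off the work surface, if the arm or the gripper's body presses on something with over 40 N, if the wrist force passes 120 N, or if a joint passes its speed limit or range.

ROBOT

A 6-joint arm with a two-finger parallel gripper is mounted at the origin on the work surface. World frame = base frame: x ahead of the robot, y to its left, z up, the work surface at z = 0. Lengths are in m, angles in degrees, forces in N, time in s.
With the tool pointing down it reaches from about 0.25 to 0.725 m from the base axis. Payload 9.7 kg.
Tool frame: the origin (TCP) lies at the very end of the fingers, on their centre line; the grasp point (between the pads) lies 19 mm behind it; x points along the fingers, z is the direction in which the jaws open and shut, and the axes are right-handed (so a half turn about x gives the same grasp; the last joint's range is limited). The gripper opens to 85 mm and grips with 20 to 120 N. Pads are 22 mm wide; open, the fingers measure 114 mm over their backs; the gripper's body (76 mm by 85 mm) begins 54 mm behind the grasp point. The pads swing forward as they close: fully open they stand 13 mm farther back than shut.
Start: joints at [-72.766, 4.979, 10.078, 95.1, 0, 90], TCP at [0.163, -0.525, 0.231] pointing down, gripper open.
Joint ranges: [-179.16, 179.16], [-48.56, 103.87], [-65.8, 70.77], [-126.05, 130.52], [-82.76, 87.17], [-180, 180]. Speed limits (degrees/s): [127.2, 127.2, 147.25, 180, 180, 180].

INTERFACE

Orientations are given as [roll, pitch, yaw] about the fixed x, y, z axes, in that order (R = Rz(yaw) Ry(pitch) Rx(roll)).
In Python, from workcell import sensors, vision, job_done gives the robot as it stands.
- The arm moves only by the tool carry_out, never from a script. Its argument "increments" is a list of rows, each a list of 7 numbers: the turn, a rotation vector about the tool's x, y, z in degrees, then the shift along the tool's x, y, z in mm, then the opening in per cent of the stroke, from 0 (shut) to 100 (fully open). A call has 1 to 12 rows; each row shifts and turns the commanded pose from where the row before left it, along the tool's axes as they then stand; what a row does not reach is not made up. A row lasts 1/8 s, in which the tool goes at most 62.5 mm and 10.7 degrees, less where a joint would pass 70% of its speed; a pose out of reach is approached as far as the arm can. A call is refused whole if a number of a shift passes 62.5 or a number of a turn 10.7, either way. A call with a gripper value outside its range is refused whole. The fingers move at their own pace and stop on an object; "squeeze" is the grip in N (left out, the last holds). Time passes only in rows, so rows that do not move let the fingers close. It gives the time, the measured TCP pose, the force and the opening at its end, in the units of the state.
- sensors.get_obs(): the state, without advancing time (a new reading comes with each control period).
- vision.camera(name): name is "scene" or "top"; returns the picture (384x512x3 uint8, red, green, blue); there is no depth.
- vision.calibration(name): a dict with "camera_matrix" (3x3 intrinsics, pixels), "dist" ([k1, k2, p1, p2, k3] as OpenCV has them; the pictures are not rectified), "extrinsics" (4x4, takes a point from world to camera coordinates). Camera axes: x right, y up, looking along -z (the intrinsics and any distortion apply to the point x, -y, -z); pixel columns grow to the right and rows downward; lengths in m; the calibration is good to about 2 mm. A picture is of the moment at which its call begins. calibration takes no time and is no camera call.
- job_done(): hands the job in, once; it reports no verdict.
The state is a dict: "time": time; "q": joint angles; "qd": joint speeds; "joint_efforts": joint torques, N m; "ee_pos": TCP position; "tcp_rot": TCP orientation; "wrist_force": force on the tool from outside, world axes, zero at the start; "torque": the same for the moment, N m; "opening": finger opening in m.
Only numpy, scipy, OpenCV 4.12 (cv2) and the standard library are available. Lean on these libraries where they do the work, as an engineer would, in place of code of your own. Each camera call takes 0.05 s, during which the arm holds its last target.

## Working session

There is one attempt and no reset: what is moved stays moved. The work goes in short steps, Python scripts to look and compute and a tool call to move; the robot and the scene stay as the last step left them, time stands still between calls to the robot, and variables do not carry over. Pictures are saved under pics/ and viewed, and the job is handed in when it is done.

Besides the shell and the picture viewer there is one more tool, called as name(argument=value, ...), one argument or row to a line, values as JSON. carry_out: Moves the arm, as the interface text tells. Its arguments: {"type":"object","properties":{"increments":{"type":"array"},"squeeze":{"type":"number"}},"required":["increments"]}

```bash
ls; mkdir -p pics; python3 - <<'E'
from workcell import sensors, vision
import cv2
print(sensors.get_obs())
for n in("scene","top"):
    im=vision.camera(n); cv2.imwrite(f"pics/{n}0.png",cv2.resize(im[:,:,::-1],(768,576),interpolation=cv2.INTER_CUBIC)); cv2.imwrite(f"pics/{n}0raw.png",im[:,:,::-1])
    print(vision.calibration(n))
E
```

```text
pics
{'time': 0.0, 'q': array([-7.27674525e+01,  5.01098291e+00,  1.00341889e+01,  9.50980950e+01,
       -3.85059805e-04,  8.99986037e+01]), 'qd': array([ 0.03402606, -0.14366413,  0.01237847,  0.02534005, -0.01301224,
        0.00735258]), 'joint_efforts': array([-1.34642792e-04, -5.20388818e+01,  4.64798284e+01,  1.66038622e-02,
        6.99711563e-05,  1.58899871e-05]), 'ee_pos': array([ 0.1628708 , -0.52510087,  0.23058181]), 'tcp_rot': array([-179.70679897,   89.92511002,  107.52714505]), 'wrist_force': array([-0.56835906, -0.36911746, -0.5785638 ]), 'torque': array([ 0.00429138, -0.00617352, -0.00439781]), 'opening': 0.08568162982580811}
{'camera_matrix': array([[470.94879241,   0.        , 257.07033058],
       [  0.        , 470.94879241, 187.40389773],
       [  0.        ,   0.        ,   1.        ]]), 'dist': array([0.00838383, 0.        , 0.        , 0.        , 0.        ]), 'extrinsics': array([[ 0.21378198,  0.97671865, -0.01783122, -0.20905698],
       [-0.52505417,  0.13027689,  0.84103867,  0.23389734],
       [ 0.82378115, -0.17043655,  0.54068105, -1.44125542],
       [ 0.        ,  0.        ,  0.        ,  1.        ]])}
{'camera_matrix': array([[348.41916329,   0.        , 253.7908299 ],
       [  0.        , 348.41916329, 191.20923228],
       [  0.        ,   0.        ,   1.        ]]), 'dist': array([-0.09847149,  0.        ,  0.        ,  0.        ,  0.        ]), 'extrinsics': array([[ 0.01780677, -0.99959175, -0.02234396,  0.09775996],
       [ 0.99472172,  0.01545253,  0.10143929, -0.59260637],
       [-0.1010526 , -0.02403233,  0.99459078, -0.66747478],
       [ 0.        ,  0.        ,  0.        ,  1.        ]])}
```

View pics/scene0.png

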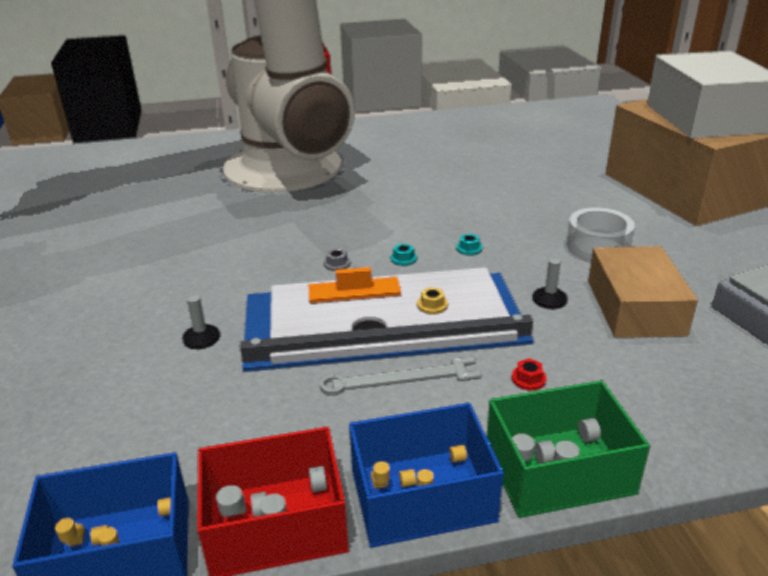

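View pics/top0.png

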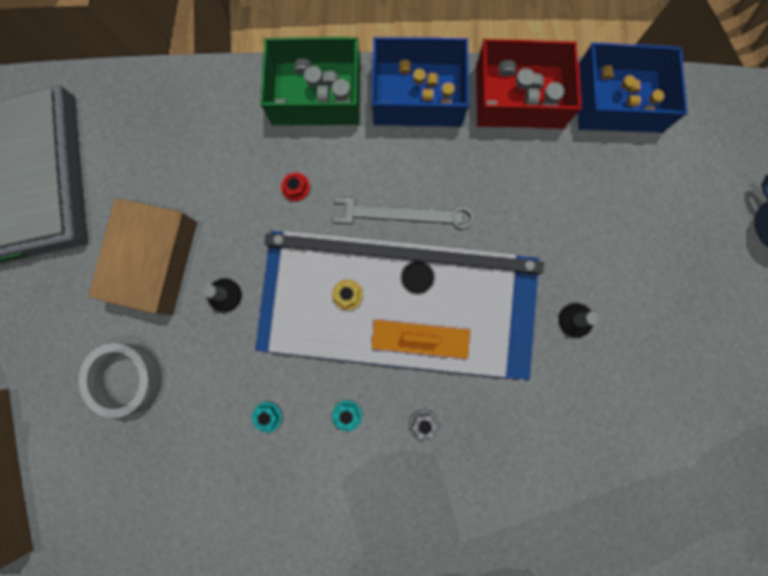

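The yellow nut on the plate is at about (347,294) in the top view. The look-alikes are red (295,186), teal (266,417) and (346,416), and grey (424,425). Only the yellow one is brass-coloured and on the plate. I'll confirm it in an enlarged crop.

```bash
python3 - <<'E'
import cv2
im=cv2.imread("pics/top0raw.png")
c=im[145:265,165:370]
cv2.imwrite("pics/topcrop.png",cv2.resize(c,None,fx=3.9,fy=3.9,interpolation=cv2.INTER_CUBIC))
im=cv2.imread("pics/scene0raw.png")
c=im[165:260,155:365]
cv2.imwrite("pics/scenecrop.png",cv2.resize(c,None,fx=3.8,fy=3.8,interpolation=cv2.INTER_CUBIC))
E
```

```text
(no output)
```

View pics/topcrop.png

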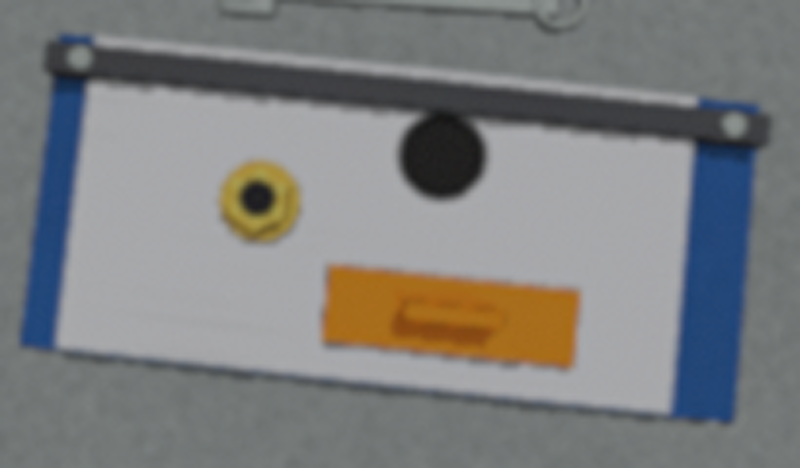

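View pics/scenecrop.png

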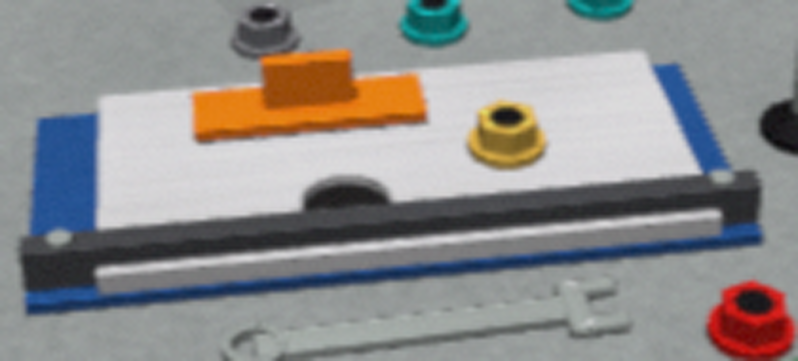

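```bash
cat > h.py <<'E'
import numpy as np, cv2
from workcell import vision
def ray(name,uv):
    c=vision.calibration(name); E=c["extrinsics"]; K=c["camera_matrix"]
    p=cv2.undistortPoints(np.array([[uv]],float),K,np.array(c["dist"]))[0,0]
    R=E[:3,:3];t=E[:3,3]
    d=R.T@np.array([p[0],-p[1],-1.]); o=-R.T@t
    return o,d
def at(name,uv,z):
    o,d=ray(name,uv); return o+d*(z-o[2])/d[2]
def proj(name,P):
    c=vision.calibration(name); E=c["extrinsics"]
    p=E[:3,:3]@np.array(P)+E[:3,3]; q=np.array([p[0],-p[1],-p[2]])
    return cv2.projectPoints(q[None],np.zeros(3),np.zeros(3),c["camera_matrix"],np.array(c["dist"]))[0][0,0]
top=lambda u,v:(165+(u+.5)/3.9-.5,145+(v+.5)/3.9-.5)
sc=lambda u,v:(155+(u+.5)/3.8-.5,165+(v+.5)/3.8-.5)
E
python3 - <<'E'
from h import *
np.set_printoptions(precision=4,suppress=True)
print("cam",ray("top",(250,190))[0],ray("scene",(250,190))[0])
for n,f,u,v,z in [("plate NL",top,55,347,.02),("plate NR",top,672,413,.02),("base NL",top,22,345,.008),("base NR",top,735,421,.008),
 ("fence end L far",top,50,40,.032),("fence inL",top,47,73,.032),("fence inR",top,765,147,.032),("fence mid in",top,400,108,.032),
 ("pocket",top,443,155,.02),("nut hole",top,258,197,.04),("nut flange",top,260,202,.026),
 ("k L far",top,330,266,.0295),("k R far",top,580,291,.0295),("k Rnear",top,574,368,.0295),("k Lnear",top,323,344,.0295)]:
    print(n,at("top",f(u,v),z)[:2])
for n,u,v,z in [("nut hole",508,116,.04),("pocket left",303,205,.02),("pocket right",389,205,.02),("plate near-left s",98,97,.02),("plate nr",645,53,.02),("tab top c",307,61,.0595),("base near l",38,117,.008),("base near r",680,65,.008),("base far l",27,312,0.0),("base far r",760,240,0.0)]:
    print("S",n,at("scene",sc(u,v),z)[:2])
E
```

```text
cam [0.5203 0.0908 0.7262] [ 1.3548 -0.0719  0.5788]
plate NL [0.503  0.2591]
plate NR [ 0.4748 -0.0613]
base NL [0.5033 0.2798]
base NR [ 0.4702 -0.0972]
fence end L far [0.6631 0.2652]
fence inL [0.6455 0.266 ]
fence inR [ 0.6122 -0.1075]
fence mid in [0.6295 0.0813]
pocket [0.6068 0.0583]
nut hole [0.5815 0.1529]
nut flange [0.5801 0.153 ]
k L far [0.5475 0.116 ]
k R far [ 0.5367 -0.0121]
k Rnear [ 0.4976 -0.0092]
k Lnear [0.5076 0.1188]
S nut hole [0.5782 0.1541]
S pocket left [0.6047 0.0357]
S pocket right [0.6154 0.0796]
S plate near-left s [ 0.4739 -0.0609]
S plate nr [0.504  0.2591]
S tab top c [0.5273 0.0534]
S base near l [ 0.468  -0.0962]
S base near r [0.5037 0.2819]
S base far l [ 0.6338 -0.1112]
S base far r [0.6651 0.2675]
```

```bash
cat >> h.py <<'E'
from workcell import sensors
from scipy.spatial.transform import Rotation as Ro
np.set_printoptions(precision=4,suppress=True)
YAW=np.arctan2(-.0333,.3735); O=np.array([.570,.0845])
J=np.array([[np.cos(YAW),-np.sin(YAW)],[np.sin(YAW),np.cos(YAW)]])
def tojig(p): return J.T@(np.array(p)[:2]-O)
def toworld(x,y): return O+J@np.array([x,y])
def st(target=None,dirn=None):
    s=sensors.get_obs(); R=Ro.from_euler('xyz',s['tcp_rot'],degrees=True).as_matrix()
    p=s['ee_pos']; print('t',s['time'],'world',p,'jig mm',tojig(p)*1e3,'z',p[2]*1e3,'F',s['wrist_force'],'q',s['q'],'op',s['opening'])
    print('tool axes cols\n',R)
    if target is not None:   # target jig x,y mm, z mm
        w=np.append(toworld(target[0]/1e3,target[1]/1e3),target[2]/1e3)
        print('shift tool mm',R.T@(w-p)*1e3)
    if dirn is not None:  # wanted jig angle of tool y, deg
        a=YAW+np.radians(dirn); Rt=np.column_stack([[0,0,-1],[np.cos(a),np.sin(a),0],np.cross([0,0,-1],[np.cos(a),np.sin(a),0])])
        print('rotvec tool',Ro.from_matrix(R.T@Rt).as_rotvec(degrees=True))
E
python3 - <<'E'
from h import *
print(np.degrees(YAW))
for d in (0,90,180,-90): st((-40,69,100),d)
E
```

```text
-5.094827479141562
t 0.1 world [ 0.1629 -0.5251  0.2307] jig mm [-351.3635 -643.358 ] z 230.66914321792603 F [0.4129 0.6626 0.3393] q [-72.766    5.0076  10.0403  95.1001   0.      90.0012] op 0.08538604686718285
tool axes cols
 [[-0.0003  0.9551  0.2963]
 [ 0.0011  0.2963 -0.9551]
 [-1.      0.     -0.0012]]
shift tool mm [ 131.305   558.6461 -540.5082]
rotvec tool [22.3276 -0.0665  0.0131]
t 0.1 world [ 0.1629 -0.5251  0.2307] jig mm [-351.3635 -643.358 ] z 230.66914321792603 F [0.4129 0.6626 0.3393] q [-72.766    5.0076  10.0403  95.1001   0.      90.0012] op 0.08538604686718285
tool axes cols
 [[-0.0003  0.9551  0.2963]
 [ 0.0011  0.2963 -0.9551]
 [-1.      0.     -0.0012]]
shift tool mm [ 131.305   558.6461 -540.5082]
rotvec tool [-67.6723  -0.0594  -0.0398]
t 0.1 world [ 0.1629 -0.5251  0.2307] jig mm [-351.3635 -643.358 ] z 230.66914321792603 F [0.4129 0.6626 0.3393] q [-72.766    5.0076  10.0403  95.1001   0.      90.0012] op 0.08538604686718285
tool axes cols
 [[-0.0003  0.9551  0.2963]
 [ 0.0011  0.2963 -0.9551]
 [-1.      0.     -0.0012]]
shift tool mm [ 131.305   558.6461 -540.5082]
rotvec tool [-157.6723   -0.0183   -0.0927]
t 0.1 world [ 0.1629 -0.5251  0.2307] jig mm [-351.3635 -643.358 ] z 230.66914321792603 F [0.4129 0.6626 0.3393] q [-72.766    5.0076  10.0403  95.1001   0.      90.0012] op 0.08538604686718285
tool axes cols
 [[-0.0003  0.9551  0.2963]
 [ 0.0011  0.2963 -0.9551]
 [-1.      0.     -0.0012]]
shift tool mm [ 131.305   558.6461 -540.5082]
rotvec tool [112.3276  -0.0443   0.066 ]
```

carry_out(
  increments=[
    [7.45,0,0,0,0,0,25],
    [7.45,0,0,0,0,0,25],
    [7.45,0,0,0,0,0,25],
    [0,0,0,0,23,-52,25],
    [0,0,0,0,23,-52,25],
    [0,0,0,0,23,-52,25],
    [0,0,0,0,23,-52,25],
    [0,0,0,0,23,-52,25],
    [0,0,0,0,23,-52,25],
  ],
)

```text
time: 1.23
ee_pos: [0.3286, -0.2252, 0.2311]
tcp_rot: [67.0, 90.0, -28.2]
wrist_force: [1.6, -1.1, 0.3]
opening: 0.0216
```

```bash
python3 - <<'E'
from h import *
st((-45,69,100),0)
E
```

```text
t 1.225 world [ 0.3286 -0.2252  0.2311] jig mm [-212.9264 -329.885 ] z 231.12989639776083 F [ 1.5565 -1.1202  0.317 ] q [-34.4198 -15.5825  -8.951   96.6244   0.0008 150.7208] op 0.021554159357092526
tool axes cols
 [[ 0.0001  0.996  -0.0896]
 [-0.0001 -0.0896 -0.996 ]
 [-1.      0.0001  0.    ]]
shift tool mm [ 131.1296  167.5925 -399.0255]
rotvec tool [-0.0458  0.0028 -0.0066]
```

carry_out(
  increments=[
    [-10.6,0,0,0,0,0,25],
    [-10.6,0,0,0,0,0,25],
    [-10.6,0,0,0,0,0,25],
    [-10.6,0,0,0,0,0,25],
    [-10.6,0,0,0,0,0,25],
    [-10.6,0,0,0,0,0,25],
    [-10.6,0,0,0,0,0,25],
    [-10.6,0,0,0,0,0,25],
    [-10.6,0,0,0,0,0,25],
  ],
)

```text
time: 2.35
ee_pos: [0.3281, -0.2267, 0.231]
tcp_rot: [142.9, 90.0, 143.5]
wrist_force: [0.5, -0.6, -0.3]
opening: 0.0214
```

carry_out(
  increments=[
    [-10.6,0,0,0,0,0,25],
    [-10.6,0,0,0,0,0,25],
    [-10.6,0,0,0,0,0,25],
    [-10.6,0,0,0,0,0,25],
    [-10.6,0,0,0,0,0,25],
    [-10.6,0,0,0,0,0,25],
    [-10.6,0,0,0,0,0,25],
    [-10.6,0,0,0,0,0,25],
  ],
)

```text
time: 3.35
ee_pos: [0.3281, -0.2268, 0.231]
tcp_rot: [59.9, 90.0, 145.3]
wrist_force: [-0.3, -0.1, -0.4]
opening: 0.0214
```

carry_out(
  increments=[
    [0,0,0,0,-20,48,25],
    [0,0,0,0,-20,48,25],
    [0,0,0,0,-20,48,25],
    [0,0,0,0,-20,48,25],
    [0,0,0,0,-20,48,25],
    [0,0,0,0,-20,48,25],
    [0,0,0,0,-20,48,25],
    [0,0,0,0,-20,48,25],
    [0,0,0,0,0,0,25],
  ],
)

```text
time: 4.47
ee_pos: [0.5211, 0.1446, 0.2296]
tcp_rot: [102.5, 89.9, -172.2]
wrist_force: [-0.2, -1.2, -0.5]
opening: 0.0215
```

```bash
python3 - <<'E'
from h import *
st((-45,69,60),180)
E
```

```text
t 4.475 world [0.5211 0.1446 0.2296] jig mm [-54.0159  55.5664] z 229.6029649805353 F [-0.182  -1.2398 -0.4603] q [15.503   3.8101  8.6485 94.9704  0.0178 20.224 ] op 0.021522028297418134
tool axes cols
 [[-0.0023 -0.9966  0.0823]
 [-0.0003  0.0823  0.9966]
 [-1.      0.0023 -0.0005]]
shift tool mm [169.5751  -9.488   13.46  ]
rotvec tool [ 0.3738 -0.0293 -0.1299]
```

carry_out(
  increments=[
    [0.35,0,0,42,0,4.5,25],
    [0,0,0,42,0,4.5,25],
    [0,0,0,42,-4,4.5,25],
    [0,0,0,43,-4,0,25],
    [0,0,0,0,0,0,25],
    [0,0,0,0,0,0,25],
  ],
)

```text
time: 5.22
ee_pos: [0.5301, 0.1545, 0.0641]
tcp_rot: [-70.3, 89.9, 14.4]
wrist_force: [0.3, -0.6, 0.9]
opening: 0.0215
```

```bash
python3 - <<'E'
from h import *
st((-42,69.4,24),180)
im=vision.camera("scene"); cv2.imwrite("pics/s1.png",cv2.resize(im[130:270,140:370,::-1],None,fx=3.4,fy=3.4,interpolation=cv2.INTER_CUBIC))
im=vision.camera("top"); cv2.imwrite("pics/t1.png",cv2.resize(im[145:265,165:370,::-1],None,fx=3.9,fy=3.9,interpolation=cv2.INTER_CUBIC))
E
```

```text
t 5.225 world [0.5301 0.1545 0.0641] jig mm [-45.9288  66.1632] z 64.08942586468336 F [ 0.3282 -0.5756  0.8762] q [16.2476  5.2579 -8.123  76.5377 -0.0026 21.539 ] op 0.021513561437173465
tool axes cols
 [[ 0.0014 -0.9957  0.0922]
 [ 0.0004  0.0922  0.9957]
 [-1.     -0.0013  0.0005]]
shift tool mm [40.0962 -3.8641  3.2311]
rotvec tool [-0.1966  0.0273  0.0766]
```

View pics/s1.png

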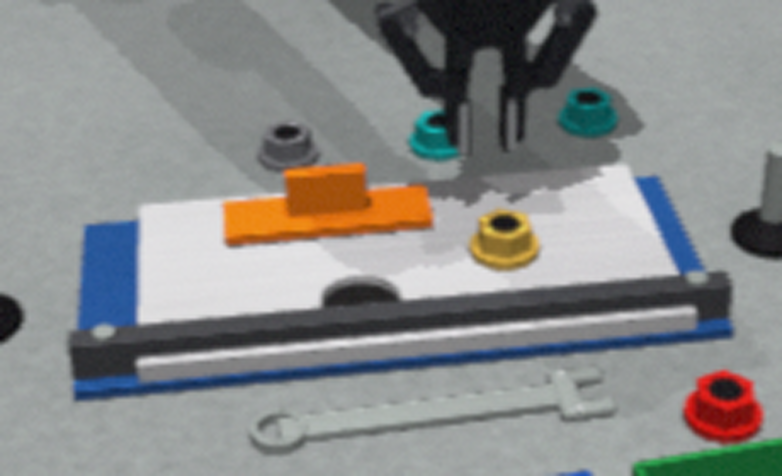

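View pics/t1.png

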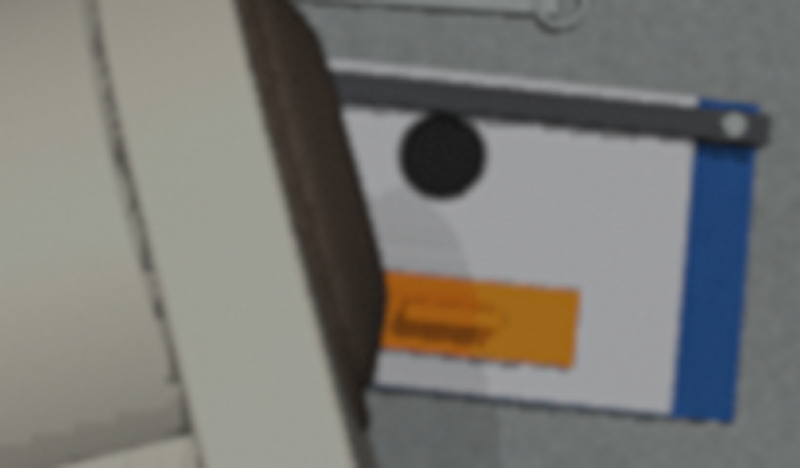

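carry_out(
  increments=[
    [0,0,0,15,0,3.2,14],
    [0,0,0,15,0,0,14],
    [0,0,0,7,0,0,14],
    [0,0,0,3,0,0,14],
    [0,0,0,0,0,0,14],
    [0,0,0,0,0,0,14],
  ],
)

```text
time: 6.08
ee_pos: [0.5303, 0.158, 0.0227]
tcp_rot: [-69.0, 90.0, 15.7]
wrist_force: [-0.1, -0.4, -0.5]
opening: 0.012
```

```bash
python3 - <<'E'
from h import *
st((-30,69.4,23),180)
im=vision.camera("scene"); cv2.imwrite("pics/s2.png",cv2.resize(im[160:260,200:340,::-1],None,fx=5.5,fy=5.5,interpolation=cv2.INTER_CUBIC))
E
```

```text
t 6.075 world [0.5303 0.158  0.0227] jig mm [-46.0821  69.6484] z 22.693510749691434 F [-0.1363 -0.4358 -0.455 ] q [ 16.5884   6.6044 -11.32    72.04    -0.0005  21.8602] op 0.011991228385460188
tool axes cols
 [[ 0.0006 -0.9958  0.0919]
 [ 0.0002  0.0919  0.9958]
 [-1.     -0.0006  0.0002]]
shift tool mm [ -0.2972 -16.083   -0.1986]
rotvec tool [-0.1769  0.0127  0.0332]
```

View pics/s2.png

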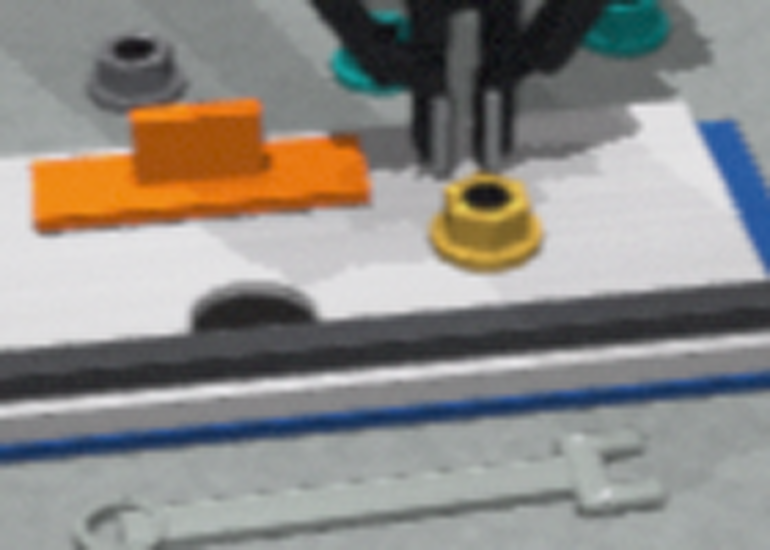

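carry_out(
  increments=[
    [0,0,0,0,-6,0,14],
    [0,0,0,0,-6,0,14],
    [0,0,0,0,-4,0,14],
    [0,0,0,0,-3,0,14],
    [0,0,0,0,-3,0,14],
    [0,0,0,0,-4,0,14],
    [0,0,0,0,-5,0,14],
    [0,0,0,0,-5,0,14],
    [0,0,0,0,-4,0,14],
    [0,0,0,0,-3,0,14],
    [0,0,0,0,-2,0,14],
    [0,0,0,0,0,0,14],
  ],
)

```text
time: 7.62
ee_pos: [0.5749, 0.1538, 0.0223]
tcp_rot: [-101.2, 90.0, -16.5]
wrist_force: [0.6, 0.1, -0.2]
opening: 0.012
```

```bash
python3 - <<'E'
from h import *
st((6,69.4,23),180)
im=vision.camera("scene"); cv2.imwrite("pics/s3.png",cv2.resize(im[160:260,200:340,::-1],None,fx=5.5,fy=5.5,interpolation=cv2.INTER_CUBIC))
for p in [(38,69,40),(38,-23,20)]:
    w=toworld(p[0]/1e3,p[1]/1e3); u=proj("scene",[*w,p[2]/1e3]); print(p,(u-[200,160]+.5)*5.5)
E
```

```text
t 7.625 world [0.5749 0.1538 0.0223] jig mm [-1.2222 69.4431] z 22.274813924892033 F [ 0.5764  0.053  -0.1919] q [14.9753 12.2131 -4.997  72.7852 -0.0029 20.2451] op 0.011967725229441407
tool axes cols
 [[ 0.0001 -0.9958  0.0918]
 [-0.      0.0918  0.9958]
 [-1.     -0.0001 -0.    ]]
shift tool mm [-0.7245 -7.2224 -0.0211]
rotvec tool [-0.1749 -0.0011  0.0054]
(38, 69, 40) [503.7367 250.8394]
(38, -23, 20) [253.2295 317.9734]
```

View pics/s3.png

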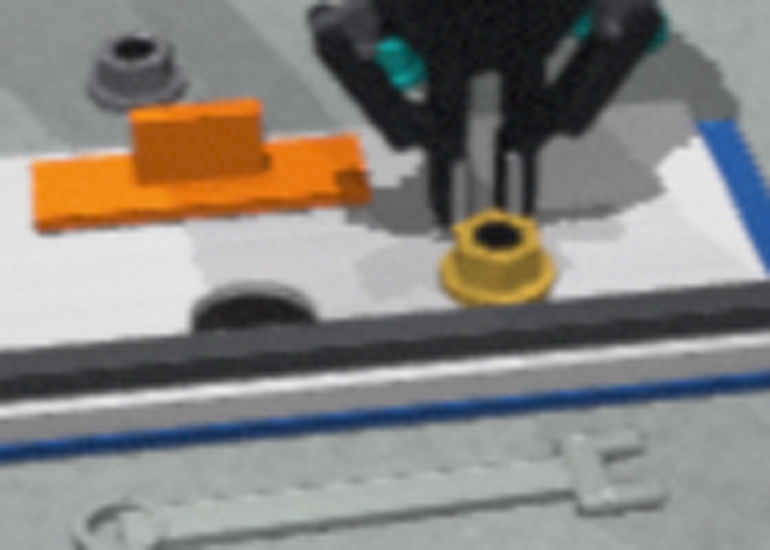

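carry_out(
  increments=[
    [0,0,0,0,-1.5,0,14],
    [0,0,0,0,-1.5,0,14],
    [0,0,0,-0.3,-1.5,0,14],
    [0,0,0,0,-1.5,0,14],
    [0,0,0,0,0,0,14],
  ],
)

```text
time: 8.3
ee_pos: [0.5809, 0.1532, 0.0226]
tcp_rot: [-93.3, 90.0, -8.5]
wrist_force: [0.8, 0.3, -0.0]
opening: 0.012
```

carry_out(
  increments=[
    [0,0,0,0,-0.7,0,14],
    [0,0,0,0,-0.7,0,14],
    [0,0,0,0,0,0,14],
  ],
)

```text
time: 8.68
ee_pos: [0.5822, 0.1531, 0.0226]
tcp_rot: [102.6, 90.0, -172.7]
wrist_force: [0.2, -0.4, -0.2]
opening: 0.0119
```

```bash
python3 - <<'E'
from h import *
st((9,69.4,23),180)
im=vision.camera("scene"); cv2.imwrite("pics/s4.png",cv2.resize(im[160:260,200:340,::-1],None,fx=5.5,fy=5.5,interpolation=cv2.INTER_CUBIC))
E
```

```text
t 8.675 world [0.5822 0.1531 0.0226] jig mm [ 6.0684 69.4432] z 22.558940251097578 F [ 0.2406 -0.4364 -0.1983] q [14.7357 13.1213 -3.8914 72.9893  0.0003 20.0004] op 0.011907672283618265
tool axes cols
 [[-0.     -0.9958  0.0918]
 [-0.      0.0918  0.9958]
 [-1.      0.     -0.    ]]
shift tool mm [-0.4412 -2.9317 -0.0345]
rotvec tool [-0.1699 -0.0005 -0.0021]
```

View pics/s4.png

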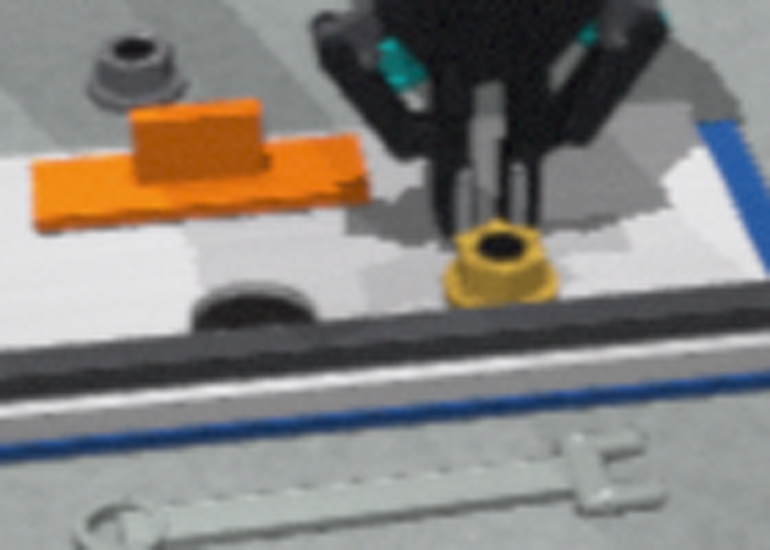

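carry_out(
  increments=[
    [0,0,0,0,-0.5,0,14],
    [0,0,0,0,-0.5,0,14],
    [0,0,0,0,-0.5,0,14],
    [0,0,0,0,0,0,14],
  ],
)

```text
time: 9.22
ee_pos: [0.5837, 0.153, 0.0226]
tcp_rot: [-32.4, 90.0, 52.3]
wrist_force: [-0.6, 0.6, -0.2]
opening: 0.0116
```

carry_out(
  increments=[
    [0,0,0,0,-0.4,0,14],
    [0,0,0,0,0,0,14],
  ],
)

```text
time: 9.48
ee_pos: [0.584, 0.153, 0.0225]
tcp_rot: [92.8, 90.0, 177.5]
wrist_force: [-1.5, 0.0, -0.4]
opening: 0.0123
```

carry_out(
  increments=[
    [0,0,0,0,-0.4,0,14],
    [0,0,0,0,0,0,14],
  ],
)

```text
time: 9.72
ee_pos: [0.5842, 0.1529, 0.0225]
tcp_rot: [94.0, 90.0, 178.7]
wrist_force: [-3.3, 0.2, 0.7]
opening: 0.0119
```

```bash
python3 - <<'E'
from h import *
st((9,69.4,23),180)
im=vision.camera("scene"); cv2.imwrite("pics/s5.png",cv2.resize(im[160:260,200:340,::-1],None,fx=5.5,fy=5.5,interpolation=cv2.INTER_CUBIC))
E
```

```text
t 9.725 world [0.5842 0.1529 0.0225] jig mm [ 8.0955 69.4112] z 22.468555559227145 F [-3.3294  0.225   0.6559] q [14.6634 13.4062 -3.5626 73.0635  0.0092 19.9256] op 0.011915897051599265
tool axes cols
 [[-0.0006 -0.9958  0.0917]
 [ 0.      0.0917  0.9958]
 [-1.      0.0006 -0.    ]]
shift tool mm [-0.532  -0.9042 -0.0086]
rotvec tool [-0.1674 -0.0023 -0.0335]
```

View pics/s5.png

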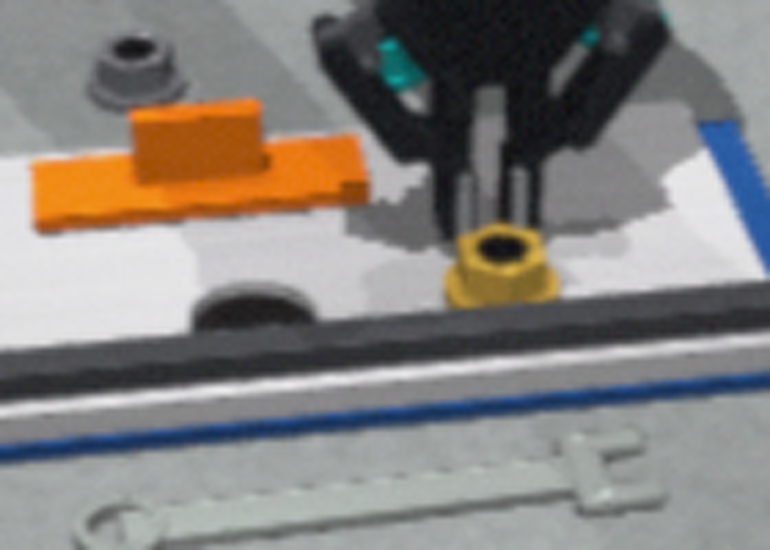

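```bash
python3 - <<'E'
from h import *
for u,v,z in ((226/1.5,295/1.5,0),(208/1.5,292/1.5,.06),(208/1.5,292/1.5,.09)):
    p=at("top",(u,v),z); print(p,tojig(p)*1e3)
p=at("scene",(550/1.5,298/1.5),0.0); print(p,tojig(p)*1e3)
p=at("scene",(553/1.5,260/1.5),0.06); print(p,tojig(p)*1e3)
E
```

```text
[0.579  0.3273 0.    ] [-12.5929 242.6772]
[0.5777 0.3321 0.06  ] [-14.3423 247.2759]
[0.5751 0.3212 0.09  ] [-15.9516 236.2255]
[0.5746 0.3323 0.    ] [-17.4572 247.2109]
[0.5674 0.333  0.06  ] [-24.6248 247.2665]
```

carry_out(
  increments=[
    [0,0,0,0,4,0,14],
    [0,0,0,0,12,0,14],
    [0,0,0,0,10,0,10],
    [0,0,0,-40,0,0,0],
    [0,0,0,-40,0,0,0],
    [0,0,0,0,0,0,0],
    [0,0,0,0,0,0,0],
  ],
)

```text
time: 10.65
ee_pos: [0.5581, 0.1553, 0.1022]
tcp_rot: [122.7, 90.0, -152.6]
wrist_force: [-0.7, 0.2, 0.3]
opening: -0.0002
```

carry_out(
  increments=[
    [10.6,0,0,0,0,0,0],
    [10.6,0,0,0,0,0,0],
    [10.6,0,0,0,0,0,0],
    [10.6,0,0,0,0,0,0],
    [10.6,0,0,0,0,0,0],
    [10.6,0,0,0,0,0,0],
    [10.6,0,0,0,0,0,0],
    [10.6,0,0,0,0,0,0],
    [0,0,0,0,0,0,0],
    [0,0,0,0,0,0,0],
  ],
)

```text
time: 11.9
ee_pos: [0.5582, 0.1552, 0.1018]
tcp_rot: [-163.2, 89.9, -163.1]
wrist_force: [-0.5, -0.2, 1.1]
opening: 0.0002
```

```bash
python3 - <<'E'
from h import *
st((38,112,60),95)
im=vision.camera("scene"); cv2.imwrite("pics/s6.png",cv2.resize(im[120:270,190:390,::-1],None,fx=3.9,fy=3.9,interpolation=cv2.INTER_CUBIC))
E
```

```text
t 11.9 world [0.5582 0.1552 0.1018] jig mm [-18.0707  69.3823] z 101.80540558781647 F [-0.4583 -0.2295  1.0665] q [ 15.5409   8.4439  -0.4387  81.184   -0.0016 105.3679] op 0.00016698566657728596
tool axes cols
 [[-0.0011 -0.003   1.    ]
 [-0.0003  1.      0.003 ]
 [-1.     -0.0003 -0.0011]]
shift tool mm [41.7264 37.3037 59.7932]
rotvec tool [ 0.2679 -0.0637  0.0194]
```

View pics/s6.png

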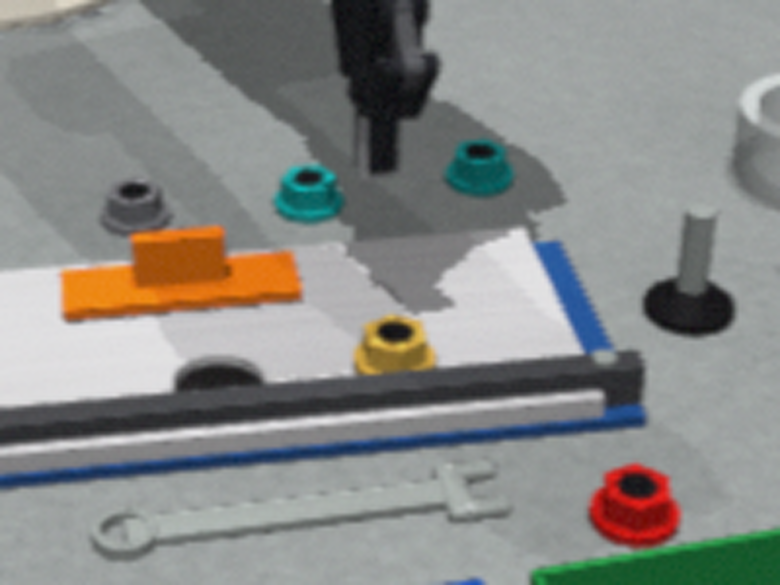

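carry_out(
  increments=[
    [0,0,0,0,20,20,0],
    [0,0,0,0,18,20,0],
    [0,0,0,0,0,19,0],
    [0,0,0,20,0,0,0],
    [0,0,0,20,0,0,0],
    [0,0,0,0,0,0,0],
  ],
)

```text
time: 12.7
ee_pos: [0.6162, 0.1928, 0.0602]
tcp_rot: [-163.0, 89.8, -163.0]
wrist_force: [0.6, -0.4, 0.6]
opening: 0.0001
```

```bash
python3 - <<'E'
from h import *
st((37,112,23),95)
im=vision.camera("scene"); cv2.imwrite("pics/s7.png",cv2.resize(im[120:270,190:390,::-1],None,fx=3.9,fy=3.9,interpolation=cv2.INTER_CUBIC))
E
```

```text
t 12.7 world [0.6162 0.1928 0.0602] jig mm [ 36.4403 111.9852] z 60.24893673019515 F [ 0.6123 -0.3904  0.6264] q [ 17.373   18.3016   6.663   78.5797   0.0014 107.3818] op 8.201297356286291e-05
tool axes cols
 [[-0.0036  0.0002  1.    ]
 [-0.0011  1.     -0.0002]
 [-1.     -0.0011 -0.0036]]
shift tool mm [37.2467  0.0067  0.6945]
rotvec tool [ 0.086  -0.2087  0.0641]
```

View pics/s7.png

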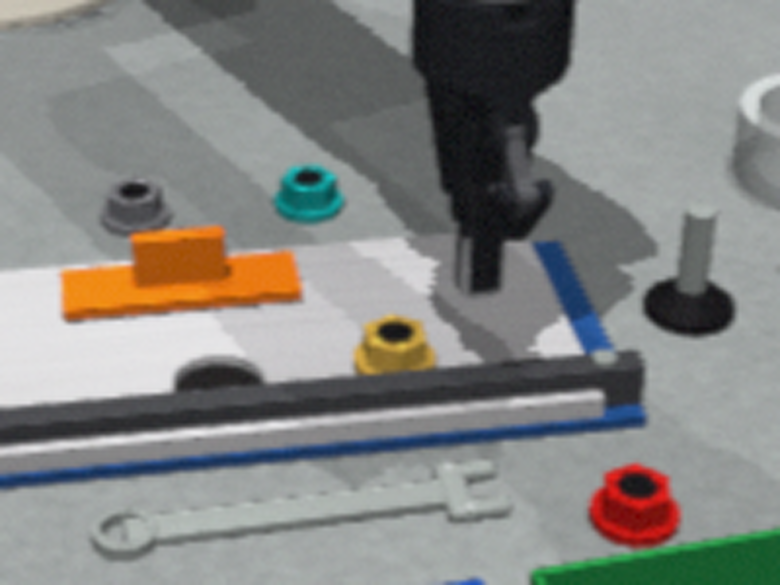

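carry_out(
  increments=[
    [0,0,0,15,0,0.5,0],
    [0,0,0,13,0,0,0],
    [0,0,0,6,0,0,0],
    [0,0,0,3,0,0,0],
    [0,0,0,0,0,0,0],
    [0,0,0,0,0,0,0],
  ],
)

```text
time: 13.5
ee_pos: [0.6184, 0.1933, 0.0261]
tcp_rot: [17.0, 90.0, 17.0]
wrist_force: [-0.7, -0.1, -0.2]
opening: 0.0003
```

```bash
python3 - <<'E'
from h import *
st((37,10,23),95)
E
```

```text
t 13.5 world [0.6184 0.1933 0.0261] jig mm [ 38.5349 112.6563] z 26.07499735554501 F [-0.7036 -0.094  -0.1671] q [ 17.3578  19.1124   3.8696  74.7169  -0.0003 107.4241] op 0.0002686802584668451
tool axes cols
 [[ 0.0007  0.0012  1.    ]
 [ 0.0002  1.     -0.0012]
 [-1.      0.0002  0.0007]]
shift tool mm [   3.0469 -102.1273  -10.529 ]
rotvec tool [ 0.0285  0.0384 -0.0118]
```

carry_out(
  increments=[
    [0,0,0,3,0,-0.5,0],
    [0,0,0,0,-4,-1,0],
    [0,0,0,0,-3,-0.4,0],
    [0,0,0,0,-3,-0.3,0],
    [0,0,0,0,-3,-0.3,0],
    [0,0,0,0,-4,-0.35,0],
    [0,0,0,0,-4,-0.35,0],
    [0,0,0,0,-4,-0.35,0],
    [0,0,0,0,-4,-0.35,0],
    [0,0,0,0,0,0,0],
  ],
)

```text
time: 14.75
ee_pos: [0.6142, 0.1638, 0.0226]
tcp_rot: [-96.6, 90.0, -96.6]
wrist_force: [0.3, -0.2, 0.9]
opening: 0.0003
```

```bash
python3 - <<'E'
from h import *
st((37,20,23),95)
im=vision.camera("scene"); cv2.imwrite("pics/s8.png",cv2.resize(im[120:270,190:390,::-1],None,fx=3.9,fy=3.9,interpolation=cv2.INTER_CUBIC))
E
```

```text
t 14.75 world [0.6142 0.1638 0.0226] jig mm [36.9795 82.9039] z 22.596847331061326 F [ 0.3285 -0.1642  0.8991] q [ 14.9378  17.6095   1.5849  73.9805  -0.0128 105.0301] op 0.0002881227672768868
tool axes cols
 [[-0.      0.0016  1.    ]
 [-0.0002  1.     -0.0016]
 [-1.     -0.0002 -0.    ]]
shift tool mm [ -0.388  -62.6661  -5.4647]
rotvec tool [ 0.0025 -0.0016  0.0137]
```

View pics/s8.png

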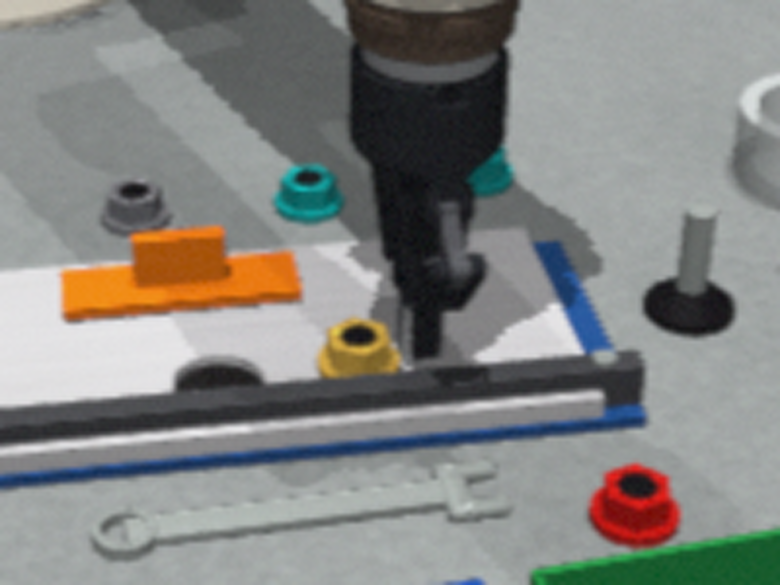

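carry_out(
  increments=[
    [0,0,0,0,-4,-0.35,0],
    [0,0,0,0,-4.5,-0.4,0],
    [0,0,0,0,-4.5,-0.4,0],
    [0,0,0,0,-4.5,-0.4,0],
    [0,0,0,0,-4.5,-0.4,0],
    [0,0,0,0,-4.5,-0.4,0],
    [0,0,0,0,-4.5,-0.4,0],
    [0,0,0,0,-4.5,-0.4,0],
    [0,0,0,0,-4,-0.35,0],
    [0,0,0,0,-3.5,-0.3,0],
    [0,0,0,0,-3,-0.25,0],
    [0,0,0,0,0,0,0],
  ],
)

```text
time: 16.3
ee_pos: [0.6101, 0.1179, 0.0226]
tcp_rot: [-85.4, 90.0, -85.5]
wrist_force: [-0.2, -0.2, -0.4]
opening: 0.0001
```

```bash
python3 - <<'E'
from h import *
st((37,10,23),95)
im=vision.camera("scene"); cv2.imwrite("pics/s9.png",cv2.resize(im[140:260,170:330,::-1],None,fx=4.8,fy=4.8,interpolation=cv2.INTER_CUBIC))
E
```

```text
t 16.3 world [0.6101 0.1179 0.0226] jig mm [36.9843 36.8713] z 22.59803407783756 F [-0.1713 -0.18   -0.4314] q [ 10.9462  15.7005  -0.7762  73.5245  -0.0114 101.0301] op 9.282775724589439e-05
tool axes cols
 [[ 0.      0.0015  1.    ]
 [-0.0002  1.     -0.0015]
 [-1.     -0.0002  0.    ]]
shift tool mm [ -0.3967 -26.77    -2.3314]
rotvec tool [0.0109 0.0009 0.0114]
```

View pics/s9.png

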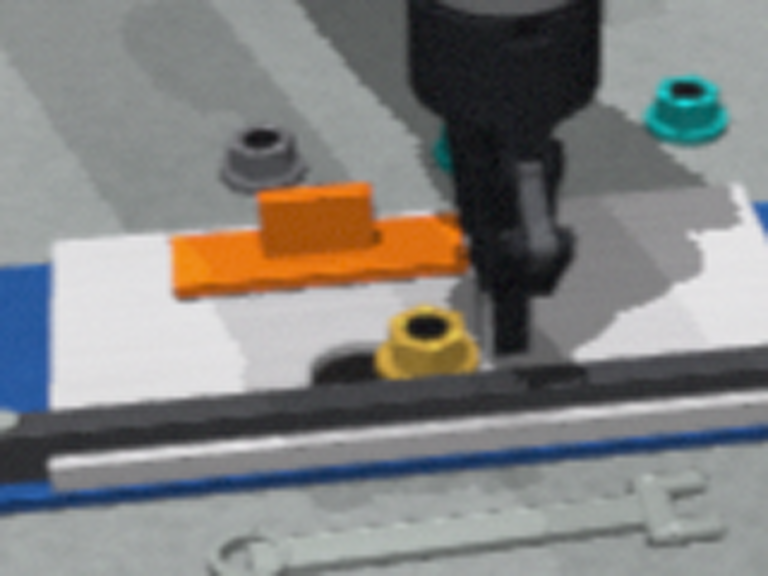

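carry_out(
  increments=[
    [0,0,0,0,-3,-0.25,0],
    [0,0,0,0,-3,-0.25,0],
    [0,0,0,0,-3,-0.25,0],
    [0,0,0,0,-3,-0.25,0],
    [0,0,0,0,-3,-0.25,0],
    [0,0,0,0,-2,-0.2,0],
    [0,0,0,0,-2,-0.2,0],
    [0,0,0,0,-1.5,-0.1,0],
    [0,0,0,0,-1.5,-0.1,0],
    [0,0,0,0,0,0,0],
  ],
)

```text
time: 17.6
ee_pos: [0.6082, 0.0959, 0.0225]
tcp_rot: [-108.7, 90.0, -108.8]
wrist_force: [0.3, 0.5, -0.4]
opening: 0.0004
```

```bash
python3 - <<'E'
from h import *
st((37,10,23),95)
im=vision.camera("scene"); cv2.imwrite("pics/s10.png",cv2.resize(im[140:260,170:330,::-1],None,fx=4.8,fy=4.8,interpolation=cv2.INTER_CUBIC))
E
```

```text
t 17.6 world [0.6082 0.0959 0.0225] jig mm [37.0127 14.7918] z 22.486973580222614 F [ 0.3166  0.455  -0.4033] q [ 8.9744 14.9527 -1.7002 73.3576 -0.02   99.0539] op 0.000389458227691126
tool axes cols
 [[-0.0001  0.0014  1.    ]
 [-0.0004  1.     -0.0014]
 [-1.     -0.0004 -0.0001]]
shift tool mm [-0.5112 -4.7726 -0.4316]
rotvec tool [ 0.0153 -0.0073  0.0214]
```

View pics/s10.png

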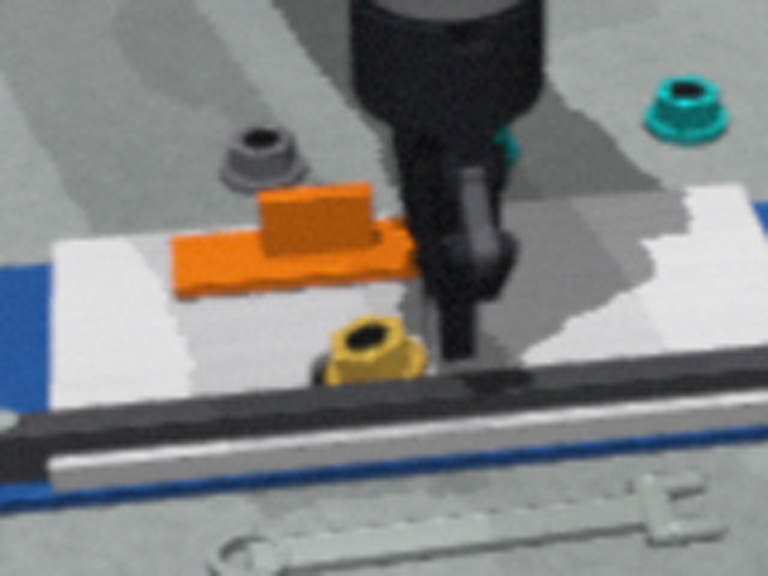

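carry_out(
  increments=[
    [0,0,0,0,-1,-0.1,0],
    [0,0,0,0,-1,-0.1,0],
    [0,0,0,0,-1,-0.1,0],
    [0,0,0,0,0,0,0],
  ],
)

```text
time: 18.15
ee_pos: [0.6079, 0.0931, 0.0226]
tcp_rot: [-73.7, 90.0, -73.8]
wrist_force: [-0.2, 0.3, -0.8]
opening: 0.0001
```

```bash
python3 - <<'E'
from h import *
st((37,10,23),95)
im=vision.camera("scene"); cv2.imwrite("pics/s11.png",cv2.resize(im[180:240,190:290,::-1],None,fx=7.5,fy=7.5,interpolation=cv2.INTER_CUBIC))
E
```

```text
t 18.15 world [0.6079 0.0931 0.0226] jig mm [37.0117 11.9384] z 22.59140507059394 F [-0.2086  0.3391 -0.7813] q [ 8.7103 14.8466 -1.8171 73.3355 -0.0065 98.7846] op 0.00010974043003373486
tool axes cols
 [[ 0.      0.0013  1.    ]
 [-0.0001  1.     -0.0013]
 [-1.     -0.0001  0.    ]]
shift tool mm [-0.4084 -1.93   -0.1813]
rotvec tool [0.0206 0.0018 0.0063]
```

View pics/s11.png

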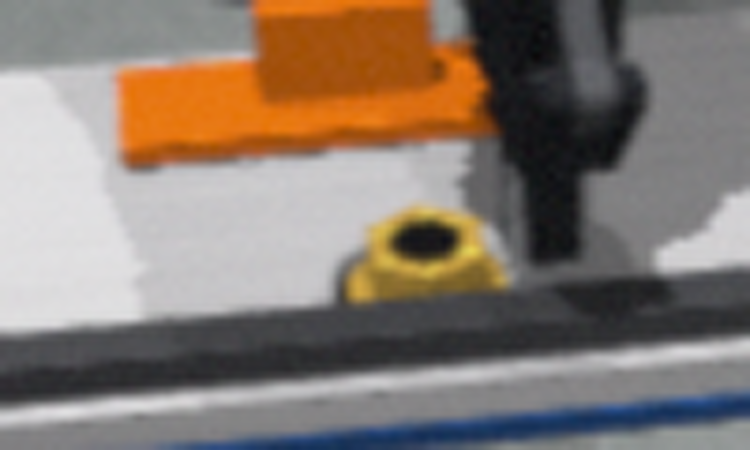

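```bash
python3 - <<'E'
from h import *
for y in(-19,-21,-23,-25):
  for z in (33,40):
    w=toworld(.038,y/1e3); u=proj("scene",[*w,z/1e3]); print(y,z,(u-[190,180]+.5)*7.5)
E
```

```text
-19 33 [433.8167 242.6159]
-19 40 [433.0468 221.0214]
-21 33 [426.3034 243.2824]
-21 40 [425.5029 221.6862]
-23 33 [418.787  243.9493]
-23 40 [417.9558 222.3512]
-25 33 [411.2675 244.6164]
-25 40 [410.4055 223.0166]
```

carry_out(
  increments=[
    [0,0,0,0,4,0,0],
    [0,0,0,0,12,0,0],
    [0,0,0,-40,0,0,0],
    [0,0,0,-40,0,0,0],
    [0,0,0,0,0,-50,0],
    [0,0,0,0,-30,-50,0],
    [0,0,0,0,-30,-8,0],
    [0,0,0,0,0,0,0],
  ],
)

```text
time: 19.2
ee_pos: [0.4995, 0.0488, 0.1032]
tcp_rot: [4.1, 89.9, 4.0]
wrist_force: [0.6, 0.6, -0.1]
opening: 0.0
```

carry_out(
  increments=[
    [-10.6,0,0,0,0,0,0],
    [-10.6,0,0,0,0,0,0],
    [-10.6,0,0,0,0,0,0],
    [-10.6,0,0,0,0,0,0],
    [-10.6,0,0,0,0,0,0],
    [-10.6,0,0,0,0,0,0],
    [-10.6,0,0,0,0,0,0],
    [-10.6,0,0,0,0,0,0],
    [0,0,0,0,0,0,0],
  ],
)

```text
time: 20.32
ee_pos: [0.5004, 0.0503, 0.1025]
tcp_rot: [0.4, 90.0, 85.1]
wrist_force: [-0.0, 0.4, -0.7]
opening: -0.0003
```

```bash
python3 - <<'E'
from h import *
st((-70,-35,45),180)
im=vision.camera("scene"); cv2.imwrite("pics/s12.png",cv2.resize(im[140:260,170:330,::-1],None,fx=4.8,fy=4.8,interpolation=cv2.INTER_CUBIC))
im=vision.camera("top"); cv2.imwrite("pics/t12.png",cv2.resize(im[145:265,165:370,::-1],None,fx=3.9,fy=3.9,interpolation=cv2.INTER_CUBIC))
E
```

```text
t 20.325 world [0.5004 0.0503 0.1025] jig mm [-66.3207 -40.2032] z 102.52385697612318 F [-0.0187  0.4007 -0.7176] q [  5.7372  -2.0403 -11.3177  80.7199   0.0147  11.0352] op -0.00025301050248769123
tool axes cols
 [[ 0.     -0.9957  0.0923]
 [ 0.0003  0.0923  0.9957]
 [-1.      0.      0.0003]]
shift tool mm [57.5252  3.6977  5.1751]
rotvec tool [-0.2032  0.015  -0.0001]
```

View pics/s12.png

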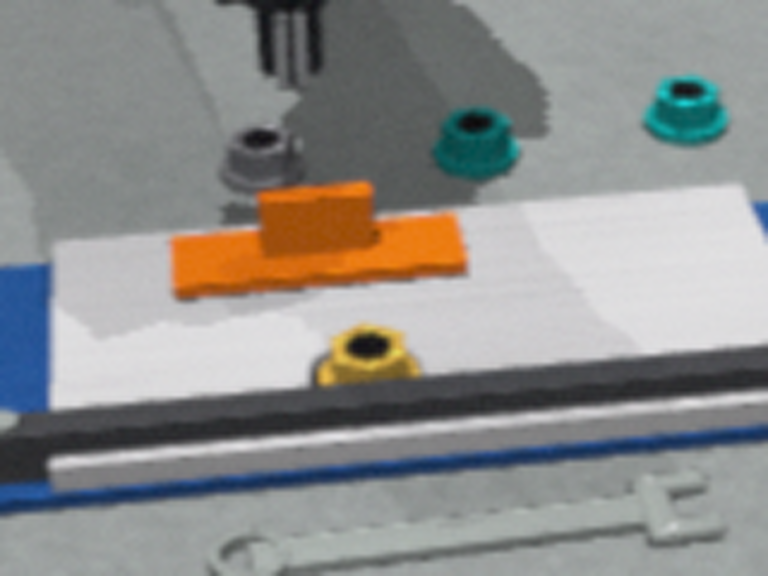

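View pics/t12.png

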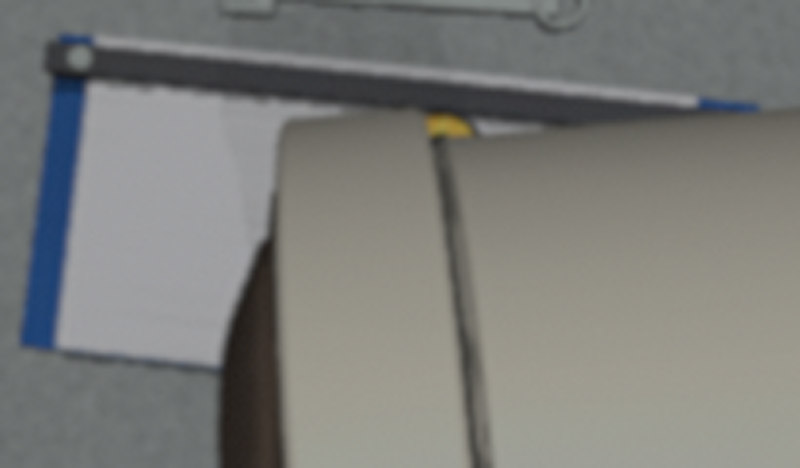

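carry_out(
  increments=[
    [0,0,0,0,6,5,0],
    [0,0,0,25,0,0,0],
    [0,0,0,20,0,0,0],
    [0,0,0,12,0,0,0],
    [0,0,0,0,0,0,0],
    [0,0,0,0,0,0,0],
  ],
)

```text
time: 21.18
ee_pos: [0.4947, 0.055, 0.0464]
tcp_rot: [-78.1, 89.9, 6.6]
wrist_force: [0.0, 0.0, -0.2]
opening: 0.0001
```

```bash
python3 - <<'E'
from h import *
st((-62,-35,45),180)
im=vision.camera("scene"); cv2.imwrite("pics/s13.png",cv2.resize(im[140:260,170:330,::-1],None,fx=4.8,fy=4.8,interpolation=cv2.INTER_CUBIC))
E
```

```text
t 21.175 world [0.4947 0.055  0.0464] jig mm [-72.3387 -36.0686] z 46.40241344069683 F [ 0.0045  0.0057 -0.1951] q [  6.3431  -1.6585 -17.1996  74.3994   0.0003  11.6316] op 9.310681258937406e-05
tool axes cols
 [[ 0.001  -0.9957  0.0922]
 [ 0.0001  0.0922  0.9957]
 [-1.     -0.001   0.0002]]
shift tool mm [  1.4132 -10.3336   1.1033]
rotvec tool [-0.1937  0.0122  0.0583]
```

View pics/s13.png

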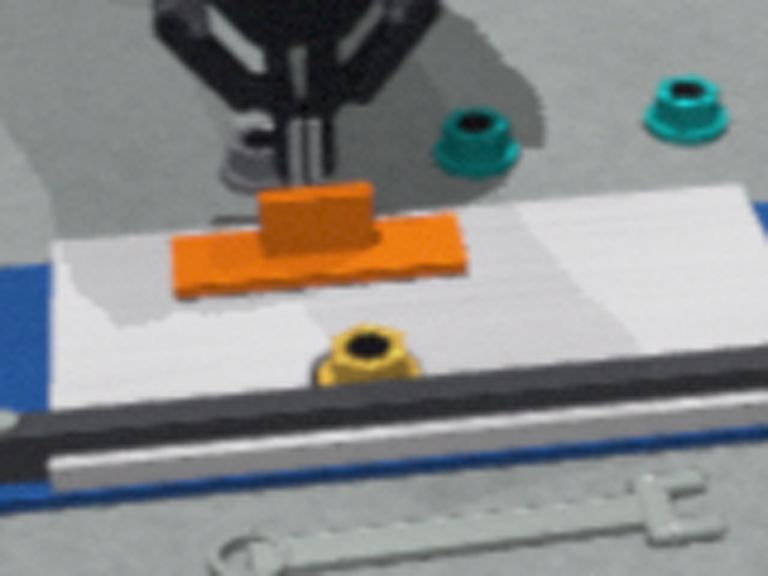

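carry_out(
  increments=[
    [0,0,0,0,-4,0,0],
    [0,0,0,0,-3,0,0],
    [0,0,0,0,-2,0,0],
    [0,0,0,0,-2,0,0],
    [0,0,0,0,-2,0,0],
    [0,0,0,0,-3,0,0],
    [0,0,0,0,-4,0,0],
    [0,0,0,0,-4,0,0],
    [0,0,0,0,-4,0,0],
    [0,0,0,0,-4,0,0],
    [0,0,0,0,-4,0,0],
    [0,0,0,0,0,0,0],
  ],
)

```text
time: 22.72
ee_pos: [0.5308, 0.0515, 0.0456]
tcp_rot: [-97.2, 90.0, -12.4]
wrist_force: [0.9, -0.5, -0.7]
opening: -0.0
```

```bash
python3 - <<'E'
from h import *
st((-20,-35,45),180)
im=vision.camera("scene"); cv2.imwrite("pics/s14.png",cv2.resize(im[140:260,170:330,::-1],None,fx=4.8,fy=4.8,interpolation=cv2.INTER_CUBIC))
E
```

```text
t 22.725 world [0.5308 0.0515 0.0456] jig mm [-36.0671 -36.3647] z 45.578325544795305 F [ 0.8788 -0.5063 -0.6909] q [  5.5472   3.2151 -12.3641  74.3754  -0.0148  10.8224] op -1.7505488758556142e-05
tool axes cols
 [[ 0.0008 -0.9958  0.0919]
 [-0.0002  0.0919  0.9958]
 [-1.     -0.0008 -0.0001]]
shift tool mm [  0.5915 -16.0623   1.4154]
rotvec tool [-0.1804 -0.006   0.0474]
```

View pics/s14.png

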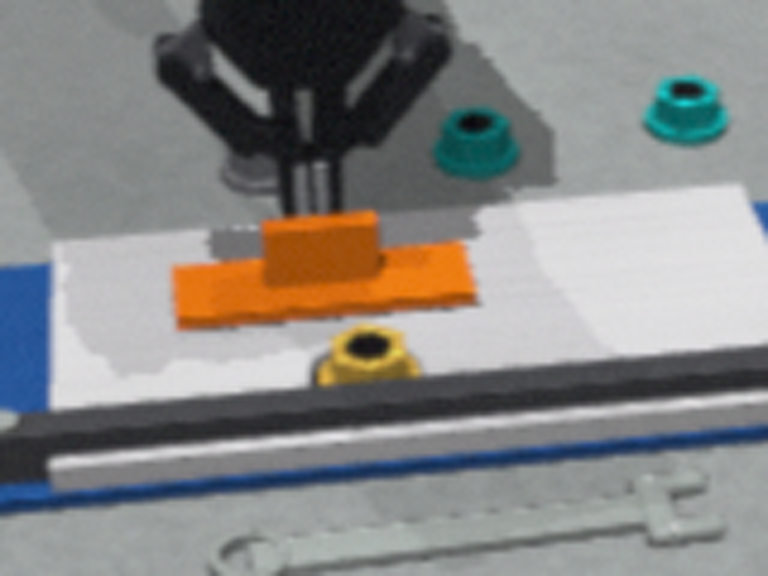

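carry_out(
  increments=[
    [0,0,0,0,-3,0,0],
    [0,0,0,0,-3,0,0],
    [0,0,0,0,-3,0,0],
    [0,0,0,0,-2,0,0],
    [0,0,0,0,-2,0,0],
    [0,0,0,0,-1,0,0],
    [0,0,0,0,-1,0,0],
  ],
)

```text
time: 23.65
ee_pos: [0.5452, 0.0502, 0.0456]
tcp_rot: [-55.6, 90.0, 29.1]
wrist_force: [-2.7, 0.4, 1.8]
opening: 0.0004
```

carry_out(
  increments=[
    [0,0,0,0,-0.7,0,0],
    [0,0,0,0,-0.7,0,0],
  ],
)

```text
time: 23.9
ee_pos: [0.5466, 0.0501, 0.0456]
tcp_rot: [-51.6, 90.0, 33.2]
wrist_force: [-2.6, 0.6, 2.5]
opening: -0.0003
```

carry_out(
  increments=[
    [0,0,0,0,-0.7,0,0],
    [0,0,0,0,-0.7,0,0],
  ],
)

```text
time: 24.15
ee_pos: [0.548, 0.05, 0.0456]
tcp_rot: [-87.6, 90.0, -2.9]
wrist_force: [-2.7, 0.5, 2.9]
opening: 0.0
```

```bash
python3 - <<'E'
from h import *
st((-16,-35,45),180)
im=vision.camera("scene"); cv2.imwrite("pics/s15.png",cv2.resize(im[140:260,170:330,::-1],None,fx=4.8,fy=4.8,interpolation=cv2.INTER_CUBIC))
for x in (-4,-1):
  for y in (-60,-10): print(x,y,(proj("scene",[*toworld((x-5+5)/1e3+.005,y/1e3),.0595])-[170,140]+.5)*4.8)
E
```

```text
t 24.15 world [0.548  0.05   0.0456] jig mm [-18.87   -36.3552] z 45.61794427096386 F [-2.695   0.4962  2.9336] q [ 5.21    5.535  -9.8939 74.5682 -0.0004 10.4734] op 3.782905776188364e-05
tool axes cols
 [[ 0.0001 -0.9958  0.0917]
 [-0.      0.0917  0.9958]
 [-1.     -0.0001  0.    ]]
shift tool mm [ 0.6181 -2.866   1.3636]
rotvec tool [-0.1686  0.0001  0.0029]
-4 -60 [264.9489 253.4592]
-4 -10 [383.4857 243.4699]
-1 -60 [265.4425 257.3587]
-1 -10 [384.2897 247.3231]
```

View pics/s15.png

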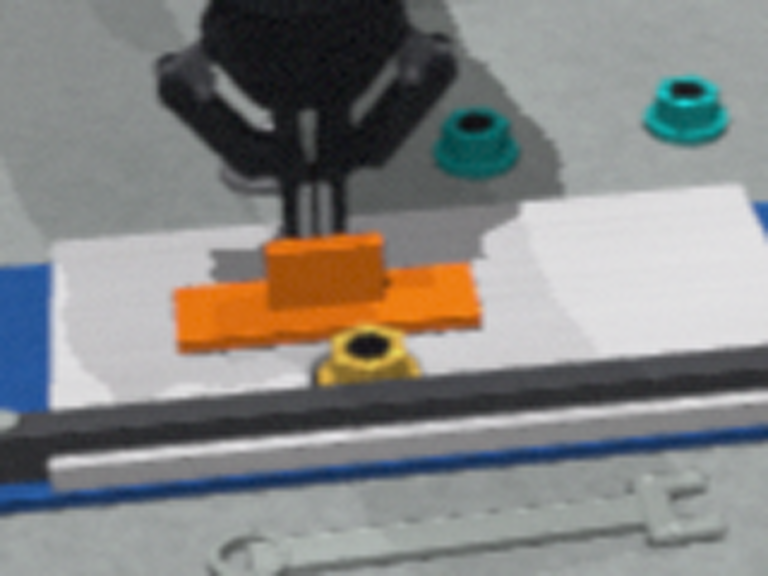

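carry_out(
  increments=[
    [0,0,0,0,-0.8,0,0],
    [0,0,0,0,-0.8,0,0],
    [0,0,0,0,-0.8,0,0],
  ],
)

```text
time: 24.58
ee_pos: [0.5503, 0.0497, 0.0456]
tcp_rot: [66.7, 90.0, 151.5]
wrist_force: [-6.0, 0.1, 2.7]
opening: 0.0002
```

carry_out(
  increments=[
    [0,0,0,0,-0.7,0,0],
    [0,0,0,0,-0.7,0,0],
    [0,0,0,0,0,0,0],
  ],
)

```text
time: 24.95
ee_pos: [0.5504, 0.0497, 0.0456]
tcp_rot: [89.9, 89.8, 174.7]
wrist_force: [-11.9, 0.8, 7.5]
opening: 0.0003
```

carry_out(
  increments=[
    [0,0,0,0,-0.7,0,0],
    [0,0,0,0,-0.7,0,0],
    [0,0,0,0,0,0,0],
  ],
)

```text
time: 25.32
ee_pos: [0.5505, 0.0497, 0.0456]
tcp_rot: [89.7, 89.7, 174.5]
wrist_force: [-17.5, 1.4, 12.3]
opening: 0.0002
```

carry_out(
  increments=[
    [0,0,0,0,-0.5,0,0],
    [0,0,0,0,0,0,0],
  ],
)

```text
time: 25.58
ee_pos: [0.5505, 0.0497, 0.0455]
tcp_rot: [90.2, 89.6, 175.0]
wrist_force: [-21.6, 1.1, 14.5]
opening: -0.0001
```

```bash
python3 - <<'E'
from h import *
st((-16,-35,45),180)
im=vision.camera("scene"); cv2.imwrite("pics/s16.png",cv2.resize(im[180:240,190:290,::-1],None,fx=7.5,fy=7.5,interpolation=cv2.INTER_CUBIC))
for x in (-4,-1):
  for y in (-60,-10): print(x,y,(proj("scene",[*toworld((x+5)/1e3,y/1e3),.0595])-[190,180]+.5)*7.5)
for x in (-4,-1):
  for y in (-100,30): print(x,y,(proj("scene",[*toworld((x+20)/1e3,y/1e3),.0295])-[190,180]+.5)*7.5)
E
```

```text
t 25.575 world [0.5505 0.0497 0.0455] jig mm [-16.3353 -36.3861] z 45.51358692369727 F [-21.6341   1.1269  14.4749] q [ 5.1273  6.2285 -9.1545 74.9681  0.0628 10.3685] op -5.911381970382464e-05
tool axes cols
 [[-0.0062 -0.9958  0.0914]
 [ 0.0005  0.0914  0.9958]
 [-1.      0.0062 -0.    ]]
shift tool mm [ 0.5115 -0.3349  1.3869]
rotvec tool [-0.1466 -0.001  -0.3566]
-4 -60 [263.9827  96.0299]
-4 -10 [449.1964  80.4217]
-1 -60 [264.7539 102.1229]
-1 -10 [450.4526  86.4423]
-4 -100 [125.     232.4549]
-4 30 [604.6073 190.3934]
-1 -100 [125.4021 238.9119]
-1 30 [606.2608 196.6548]
```

View pics/s16.png

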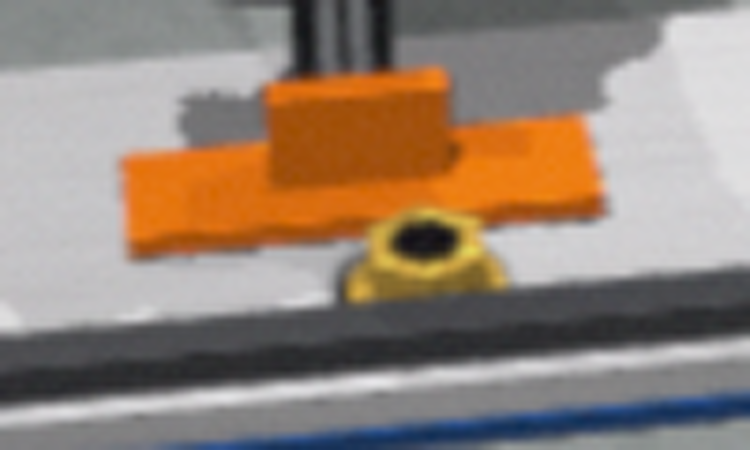

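The wrist force climbed to 21.6 N because I batched the last four pushes. The stop position (TCP x = -16.3 mm) and the tab edge at (268,103)/(450,87) both say the keeper is home. I'll back off now.

carry_out(
  increments=[
    [0,0,0,0,3,0,0],
    [0,0,0,0,4,0,0],
    [0,0,0,0,10,0,0],
    [0,0,0,0,15,0,0],
    [0,0,0,-40,0,0,0],
    [0,0,0,-50,0,0,0],
    [0,0,0,-50,0,0,0],
    [0,0,0,0,40,50,0],
    [0,0,0,0,40,50,0],
    [0,0,0,0,0,50,0],
    [0,0,0,0,0,50,0],
    [0,0,0,0,0,0,0],
  ],
)

```text
time: 27.12
ee_pos: [0.4611, 0.2587, 0.1851]
tcp_rot: [84.4, 90.0, 169.3]
wrist_force: [-0.8, -0.0, 0.0]
opening: -0.0001
```

```bash
python3 - <<'E'
from h import *
st()
im=vision.camera("scene"); cv2.imwrite("pics/s17.png",cv2.resize(im[180:240,190:290,::-1],None,fx=7.5,fy=7.5,interpolation=cv2.INTER_CUBIC))
im=vision.camera("top"); cv2.imwrite("pics/t17.png",cv2.resize(im[145:265,165:370,::-1],None,fx=3.9,fy=3.9,interpolation=cv2.INTER_CUBIC))
E
```

```text
t 27.125 world [0.4611 0.2587 0.1851] jig mm [-123.9638  163.8643] z 185.0532356964195 F [-0.8139 -0.0455  0.021 ] q [29.2879  1.3586  1.1677 89.8319  0.0191 34.3424] op -0.00014019536227530296
tool axes cols
 [[-0.0005 -0.9961  0.0881]
 [ 0.0001  0.0881  0.9961]
 [-1.      0.0005  0.0001]]
```

View pics/s17.png

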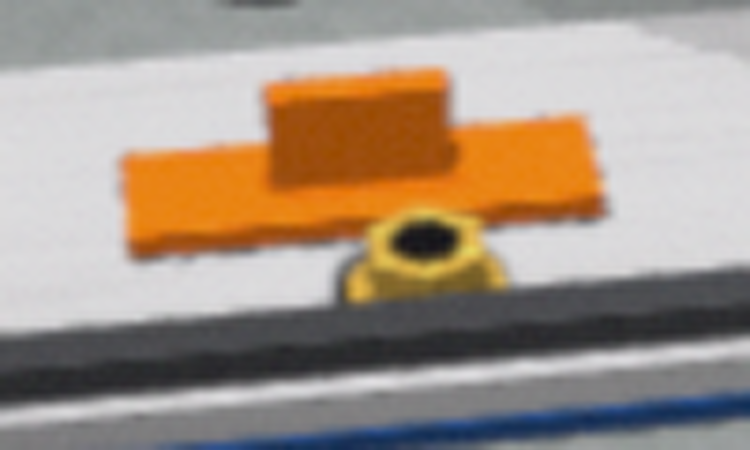

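View pics/t17.png

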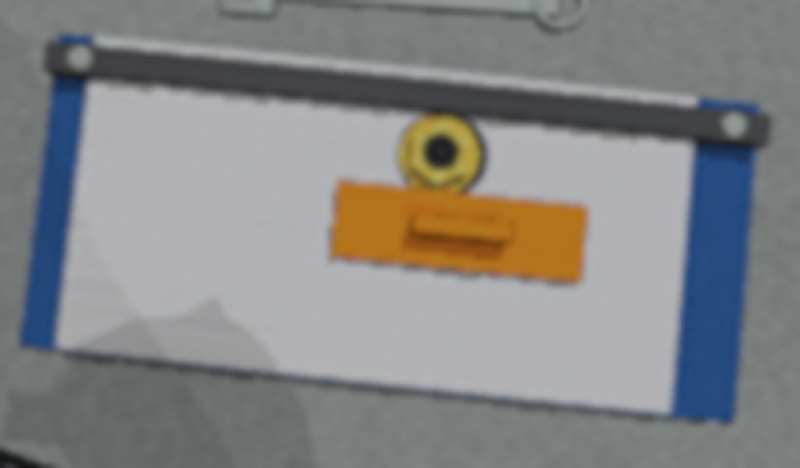

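```bash
python3 - <<'E'
from h import *
for u,v,z in ((340,182,.0295),(588,207,.0295),(580,283,.0295),(331,258,.0295),(441,151,.033),(442,155,.019)):
    print(tojig(at("top",top(u,v),z))*1e3)
E
```

```text
[18.3412 28.8975]
[ 18.794  -99.3164]
[-20.4769 -98.7605]
[-21.0929  29.2948]
[ 39.3175 -21.1271]
[ 39.0771 -22.3225]
```

```bash
python3 -c "
from workcell import job_done
print(job_done())"
```

```text
the job is handed in; nothing more can be done
None
```

The nut is seated flat in the pocket and the keeper is home over its flange. However, my last push on the keeper may have broken the 22 N limit, which would fail the run.

- **What I did:** I pushed the brass nut to the fence, peaking at about 3 N in the readings. I then slid it along the fence until it dropped into the pocket. After that I pushed the keeper tab to its stop, backed off and raised the arm clear. I handed in at about 27 s.
- **Last checks, all as they should be:**
  - The nut's centre is at about jig (39, -22) mm. Its top is about 33 mm above the bench, so it is seated, and it looks flat.
  - The keeper bar spans jig x of about -21 to +19 mm, which is its home position.
  - The gripper is well clear, with about 0 N at the wrist.
  - The jig and the bystanders in the cropped views were where they started. I didn't take a full-frame picture at the end.
- **What went wrong:** I sent the last four keeper pushes without checking the force between them, and kept pressing after the bar reached its stop. The wrist sensor showed about -21.6 N along x and +14.5 N along z, roughly 26 N in all. The force along the push stayed just under 22 N, but the total at the tab contact was probably over it.

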